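# Battery into the template reader, collar template held to its window

## Task

Get the template reader going and show it the collar template: put the battery pack into its open drawer and slide the drawer fully shut, then pick up the pointed collar template by its grip rib and hold its flat underside flush against the middle of the reader's sloped window, point up the slope, with a light but definite push (some 5 to 10 N). Finish while still gripping it and pressing it there. Do not change the window's slope, and leave everything else on the table where it is.

Things in the scene. Friction and masses are not known exactly. Their poses are not given: they have to be found in the camera images.
- pack_center (a point): centre of the battery pack: a loose black plastic block 56 (its x) x 36 (its y) x 32 mm high, 0.1 to 0.2 kg, with a pale label on top, lying on the table; z up. It lies on either side of the reader, with the collar template on the other
- template_grip (a point): point to grip on the collar template, on the middle of its grip rib, 30 mm above the plate's underside. The template is a loose aluminium plate 6 mm thick, 70 mm wide (its y) and 100 mm long (its x), shaped like a house: straight-sided from x = -45 to +20 mm, then narrowing to a point at x = +55 mm. On top stands a black grip rib 14 mm thick (y), 50 mm long (x = -25 to +25), from 6 to 44 mm above the underside. 0.1 to 0.2 kg. x towards the point, z up out of the rib
- template_face (a point): centre of the collar template's flat underside, 30 mm straight below template_grip, same axes
- template_tip (a point): the collar template's point, at its underside, 55 mm along x from template_face
- template: the collar template itself, origin and axes as template_face. Gripped gently (about 8 N) across the rib, the plate swivels between the finger pads when one of its edges is pressed on something, until it lies flat there.
- reader: the template reader, fixed to the table: a grey steel housing 180 deep (x) x 190 wide (y) x 70 mm high with the sloped window standing on top of it and a drawer in its front. Origin at the centre of its underside on the table; its front faces its -x (towards the robot, turned up to 15 degrees)
- drawer (a joint): how far the drawer stands open, m: 0 fully shut, grows as it slides out along the reader's -x; starts 0.080 to 0.095. It slides stiffly (about 1.5 N friction, more if pushed fast) and stays where it is left
- drawer_floor (a point): centre of the drawer's inner floor, 9 mm above the table; moves with the drawer (over the reader origin when shut), axes as the reader. Inside, it is 165 mm long (x = -84.5 to +81) and 152 mm wide, with walls 37 mm high; the rear part is under the housing: only the part in front of the housing's front face (90 mm in front of the reader's origin) is open from above. Headroom there 53 mm
- drawer_front (a point): centre of the outer face of the drawer's aluminium front panel, 31.5 mm above the table. The panel is 186 wide x 55 mm high (4 to 59 mm above the table), 12 mm thick, without a handle; at fully shut this point is 102.5 mm in front of the reader's origin
- window_face (a point): centre of the reader's sloped white window, on its surface, 20 mm behind the reader's origin and about 136 mm above the table. The window is flat, 140 mm up the slope x 120 mm wide, no rim or ledge; x up the slope (away from the robot), y level, z out of the surface (up and towards the robot). Its slope is anywhere from 12 to 29 degrees from level
- window_top_edge (a point): middle of the window's upper edge, on its surface, 70 mm up the slope from window_face
- window: the sloped window, a plate 12 mm thick on a stiff level pivot (5 N m friction: it stays put under a light push); origin in the middle of the plate, 6 mm under window_face, same axes
- pack: the battery pack itself, origin at the centre of its underside
- cuff_template: cuff template, a bystander: rectangular aluminium plate 70 x 130 mm with a round black post, not the one to use; origin at the centre of its underside
- button_tin: button tin, a bystander, 72 mm across, 55 mm high; origin at the centre of its underside
- weight: pattern weight, a bystander: round steel, 64 mm across, 58 mm high; origin at the centre of its underside
- thread_cone: thread cone, a bystander, 68 mm across, 125 mm high; origin at the centre of its underside
- tape: roll of tape, a bystander, 90 mm across, 24 mm high; origin at the centre of its underside
- screwdriver: screwdriver, a bystander; origin at the centre of its underside
- stay_bin: cardboard bin, a bystander, 100 x 140 x 50 mm; origin at the centre of its underside

How it is judged:
By the outcome, as a careful person would: the job done as asked, in the order asked, and still so for the second after the job is handed in, while the arm keeps its last pose, push and grip.
It also fails if it takes over 72 s, if anything falls off the work surface, if the arm or the gripper's body presses on something with over 40 N, if the wrist force passes 120 N, or if a joint passes its speed limit or range.

## Robot

A 6-joint arm with a two-finger parallel gripper is mounted at the origin on the work surface. World frame = base frame: x ahead of the robot, y to its left, z up, the work surface at z = 0. Lengths are in m, angles in degrees, forces in N, time in s.
With the tool pointing down it reaches from about 0.4 to 0.825 m from the base axis. Payload 7 kg.
Tool frame: the origin (TCP) lies between the finger pads; the fingertips stand 22 mm ahead of it and the grasp point (between the pads) lies 3 mm ahead of it; z points along the fingers, y is the direction in which the jaws open and shut (so a half turn about z gives the same grasp; the last joint's range is limited). The gripper opens to 88 mm and grips with 3 to 60 N. Pads are 19 mm wide; open, the fingers measure 130 mm over their backs; the gripper's body (78 mm by 193 mm) begins 47 mm behind the grasp point.
Start: joints at [-49.555, 20.546, 0.682, 0, -70.136, -16.507], TCP at [0.274, -0.617, 0.217] pointing down, gripper open.
Joint ranges: [-176.03, 176.03], [-82.01, 121.73], [-58.28, 71.71], [-173.87, 95.51], [-174.79, -0.11], [-173.66, 173.66]. Speed limits (degrees/s): [136.94, 136.94, 172.46, 180, 180, 180].

## Interface

Orientations are given as [roll, pitch, yaw] about the fixed x, y, z axes, in that order (R = Rz(yaw) Ry(pitch) Rx(roll)).
In Python, from plant import telemetry, cams, r gives the robot as it stands.
- The arm moves only by the tool carry_out, never from a script. Its argument "commands" is one flat list of numbers, 5 for each row, row after row: the shift along the world's x, y, z as a fraction of full scale, then the turn about the world's z as a fraction of full scale, then the gripper's target within -1 to 1 (shut at 1, half-way at 0, fully open at -1). In form: [x, y, z, turn, claw, x, y, z, turn, claw, ...]. A call has 1 to 8 rows; each row shifts and turns the commanded pose from where the row before left it; what a row does not reach is not made up. Full scale, the value 1, is 0.04 m for a shift and 4 degrees for a turn. A row lasts 1/10 s, in which the tool goes at most 50 mm and 8.59 degrees, less where a joint would pass 70% of its speed; a pose out of reach is approached as far as the arm can. A call with a number of a shift or a turn outside -1 to 1 is refused whole. A call with a gripper value outside its range is refused whole. The fingers move at their own pace and stop on an object; "grip_force" is the grip in N (left out, the last holds). Time passes only in rows, so rows that do not move let the fingers close. It gives the time, the measured TCP pose, the force and the opening at its end, in the units of the state.
- telemetry.get_state(): the state, without advancing time (a new reading comes with each control period).
- cams.capture(name): name is "scene" or "top" or "wrist"; returns a dict with "frame" (400x640x3 uint8, red, green, blue), "camera_matrix" (3x3 intrinsics, pixels), "k1" (the pictures are not rectified: a ray, as slopes to the right and down, at radius r is drawn at 1 + k1 r^2 times it, then the intrinsics apply), "camera_from_world" (4x4, takes a point from world to camera coordinates); the wrist camera has in their place "mount" (4x4, takes a point from camera to tool coordinates, whose origin is the TCP and whose axes are the flange's). Camera axes: x right, y down, z forward; pixel columns grow to the right and rows downward; lengths in m; the calibration is good to about 2 mm. A picture is of the moment at which its call begins: read the wrist's pose just before it. There is no depth.
- r.close_job(): hands the job in, once; it reports no verdict.
The state is a dict: "time_s": time; "joints": joint angles; "qd": joint speeds; "joint_torque": joint torques, N m; "tcp_pos": TCP position; "eef_rot": TCP orientation; "contact_force": force on the tool from outside, world axes, zero at the start; "moment": the same for the moment, N m; "gripper_width": finger opening in m.
Only numpy, scipy, OpenCV 4.12 (cv2) and the standard library are available. Lean on these libraries where they do the work, as an engineer would, in place of code of your own. Each camera call takes 0.05 s, during which the arm holds its last target. There are 200 camera calls.

## Working session

There is one attempt and no reset: what is moved stays moved. The work goes in short steps, Python scripts to look and compute and a tool call to move; the robot and the scene stay as the last step left them, time stands still between calls to the robot, and variables do not carry over. Pictures are saved under pics/ and viewed, about 8 in all and at most 12, crops included, and the job is handed in when it is done.

Besides the shell and the picture viewer there is one more tool, called after "Emit:" in YAML: its name, and indented under it one key for each argument. carry_out: Moves the arm, as the interface text tells. Shift numbers are shares of 0.04 m and turn numbers shares of 4 degrees, none past 1 either way. Its arguments: {"type":"object","properties":{"commands":{"type":"array"},"grip_force":{"type":"number"}},"required":["commands"]}

```bash
mkdir -p pics; ls; python3 - <<'E'
from plant import telemetry,cams,r
import cv2,numpy as np
print(telemetry.get_state())
a=[]
for n in("scene","top"):
    c=cams.capture(n); cv2.imwrite(f"pics/{n}0.png",c["frame"][:,:,::-1]); np.savez(f"{n}0.npz",**c)
    print(n,c["camera_matrix"],c["k1"],c["camera_from_world"])
E
```

```text
pics
{'time_s': 0.0, 'joints': array([-4.95562942e+01,  2.05901873e+01,  6.32983640e-01, -1.94202629e-02,
       -7.01355662e+01, -1.65061702e+01]), 'qd': array([ 0.05532624, -0.06664605,  0.03200301,  0.07926673,  0.07373339,
        0.01260099]), 'joint_torque': array([-1.54287100e-03, -5.82713413e+01,  2.93057227e+01,  6.99752927e+00,
        6.93239534e-03, -1.30689054e-04]), 'tcp_pos': array([ 0.27362879, -0.6164939 ,  0.21633298]), 'eef_rot': array([ 1.79905866e+02, -8.85616268e-03, -1.56069071e+02]), 'contact_force': array([ 0.11471965, -0.8122769 ,  0.14431795]), 'moment': array([-0.03862612, -0.01932661,  0.07161116]), 'gripper_width': 0.08782583474447926}
scene [[394.86891136   0.         317.7293777 ]
 [  0.         394.86891136 200.26580298]
 [  0.           0.           1.        ]] -0.010242287321474452 [[ 0.7942522   0.60749616  0.01057638 -0.43448138]
 [ 0.52455459 -0.67682091 -0.51648421 -0.21253378]
 [-0.30660386  0.41576661 -0.8562314   1.54604019]
 [ 0.          0.          0.          1.        ]]
top [[422.46833926   0.         312.15379562]
 [  0.         422.46833926 200.08080382]
 [  0.           0.           1.        ]] -0.11181360957557983 [[ 0.01482504 -0.99986932  0.00644684 -0.02120245]
 [-0.9979454  -0.01519783 -0.06224142  0.5457987 ]
 [ 0.06233127 -0.00551086 -0.9980403   1.48887278]
 [ 0.          0.          0.          1.        ]]
```

View pics/top0.png

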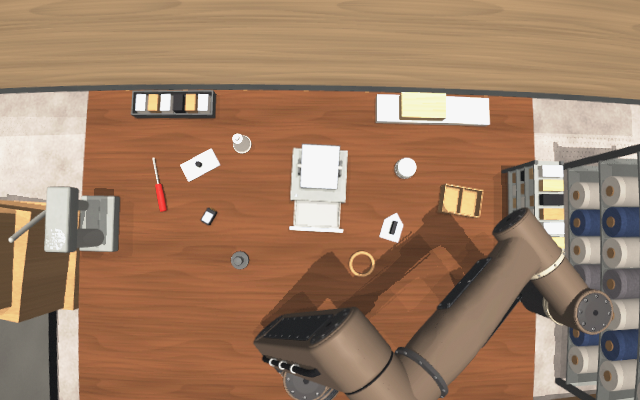

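View pics/scene0.png

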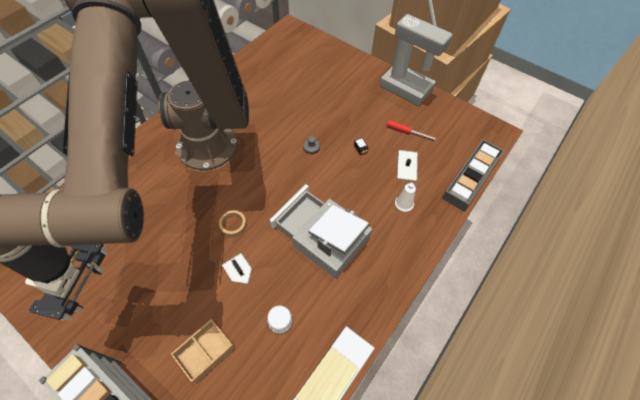

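The top view shows the pack at (209,216) and the reader with its open drawer at about (320,185), window (320,167). The collar template is at (392,228). The scene view shows the same layout: pack (361,146), reader (330,230), template (238,268).

```bash
cat > h.py <<'E'
import cv2,numpy as np
from scipy.spatial.transform import Rotation as Rot
def eul(e): return Rot.from_euler('xyz',e,degrees=True).as_matrix()
def cfw(c,st=None):
    if "camera_from_world" in c: return np.array(c["camera_from_world"])
    T=np.eye(4);T[:3,:3]=eul(st["eef_rot"]);T[:3,3]=st["tcp_pos"]
    return np.linalg.inv(T@c["mount"])
def proj(c,P,M):
    p=(M@np.append(P,1))[:3]; s=p[:2]/p[2]; s=s*(1+float(c["k1"])*(s@s))
    K=c["camera_matrix"]; return np.array([K[0,0]*s[0]+K[0,2],K[1,1]*s[1]+K[1,2]])
def ray(c,uv,M):
    K=c["camera_matrix"]; d=np.array([(uv[0]-K[0,2])/K[0,0],(uv[1]-K[1,2])/K[1,1]]); s=d.copy()
    for _ in range(20): s=d/(1+float(c["k1"])*(s@s))
    R=M[:3,:3]; return -R.T@M[:3,3], R.T@np.append(s,1)
def onz(c,uv,z,M):
    o,d=ray(c,uv,M); return o+d*(z-o[2])/d[2]
def tri(obs):
    A=0;b=0
    for c,uv,M in obs:
        o,d=ray(c,uv,M); d=d/np.linalg.norm(d); P=np.eye(3)-np.outer(d,d); A=A+P; b=b+P@o
    return np.linalg.solve(A,b)
E
python3 - <<'E'
import cv2,numpy as np
from h import *
t=np.load("top0.npz");s=np.load("scene0.npz")
f=t["frame"][:,:,::-1]
a=cv2.resize(f[130:250,270:430],None,fx=5,fy=5,interpolation=cv2.INTER_CUBIC)[:, :]
cv2.imwrite("pics/a.png",a)
g=s["frame"][:,:,::-1]
b=cv2.resize(g[170:300,210:380],None,fx=4.6,fy=4.6,interpolation=cv2.INTER_CUBIC)
cv2.imwrite("pics/b.png",b)
M=cfw(t)
for n,uv,z in(("pack",(209,216),.032),("tmpl",(392,228),.03),("rd",(320,175),.07)): print(n,onz(t,uv,z,M))
M=cfw(s)
for n,uv,z in(("pack",(361,146),.032),("tmpl",(238,268),.03)): print(n,onz(s,uv,z,M))
E
```

```text
pack [0.48310863 0.35135756 0.032     ]
tmpl [ 0.45054505 -0.29700092  0.03      ]
rd [ 0.62994542 -0.03851643  0.07      ]
pack [0.48921725 0.34810536 0.032     ]
tmpl [ 0.45737481 -0.30075337  0.03      ]
```

View pics/a.png

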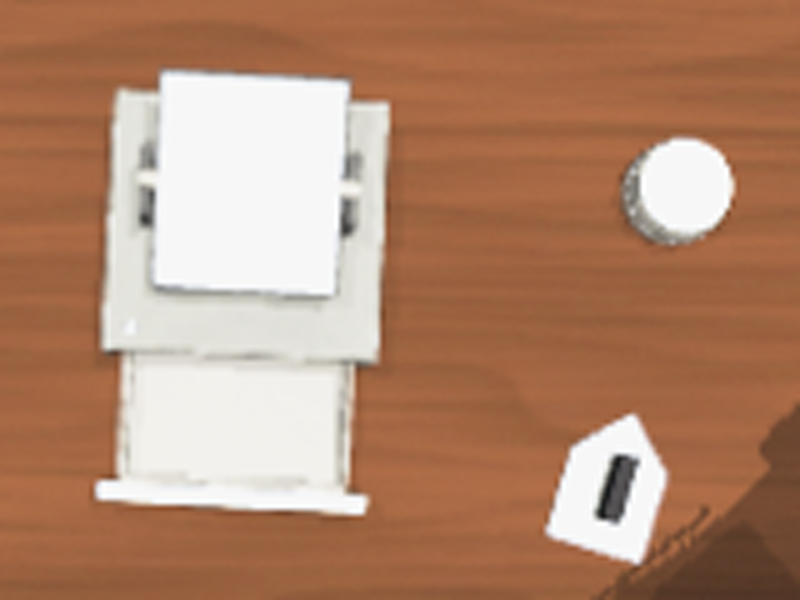

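View pics/b.png

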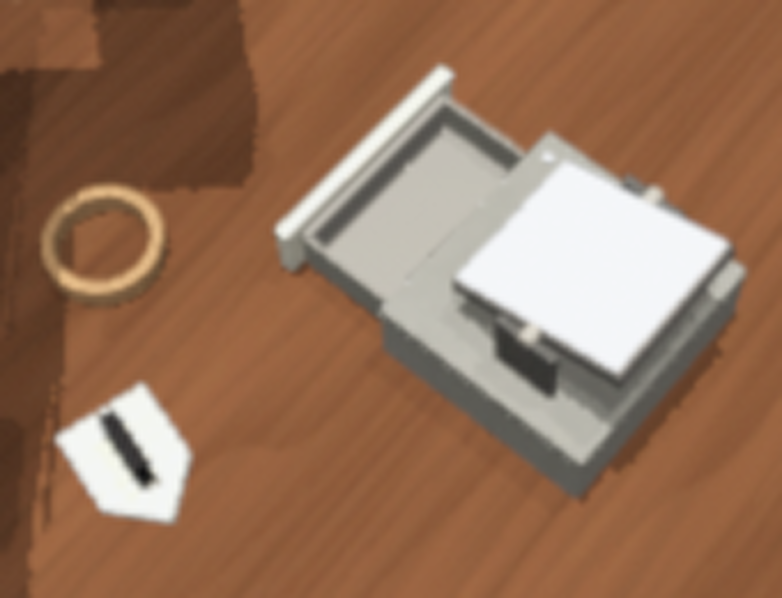

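The crops show the template's tip at (633,413), its rear corners at (547,535) and (643,563), and its rib. They also show the window and housing corners and the drawer panel edge, from (95,498) to (367,513) in the top crop. I'll fit the reader model to these.

```bash
cat > fit.py <<'E'
from h import *
from scipy.optimize import least_squares
t=np.load("top0.npz");s=np.load("scene0.npz")
U=lambda p:(270+(p[0]+.5)/5-.5,130+(p[1]+.5)/5-.5)
V=lambda p:(210+(p[0]+.5)/4.6-.5,170+(p[1]+.5)/4.6-.5)
def win(i,j): # fractions: x up slope, y
    return lambda p:(.02+i*.07*np.cos(p[3]),j*.06,.136+i*.07*np.sin(p[3]))
hs=lambda i,j:(lambda p:(i*.09,j*.095,.07))
dr=lambda j:(lambda p:(-.1025-p[4],j*.093,.059))
obs=[(t,U(a),f) for a,f in[((160,70),win(1,1)),((350,80),win(1,-1)),((335,296),win(-1,-1)),((152,288),win(-1,1)),
 ((117,90),hs(1,1)),((390,102),hs(1,-1)),((380,362),hs(-1,-1)),((103,352),hs(-1,1)),((95,498),dr(1)),((367,513),dr(-1))]]
obs+=[(s,V(a),f) for a,f in[((557,157),win(-1,1)),((730,245),win(1,1)),((622,378),win(1,-1)),((455,280),win(-1,-1)),
 ((550,133),hs(-1,1)),((380,312),hs(-1,-1)),((443,66),dr(1)),((277,230),dr(-1))]]
def W(p,q):
    c,n=np.cos(p[2]),np.sin(p[2]); return np.array([p[0]+c*q[0]-n*q[1],p[1]+n*q[0]+c*q[1],q[2]])
def res(p): return np.concatenate([proj(c,W(p,f(p)),cfw(c))-uv for c,uv,f in obs])
o=least_squares(res,[.63,-.04,0,.35,.085],loss='soft_l1');p=o.x
print("reader",p[:2],np.degrees(p[2:4]),"q",p[4]);print(np.round(res(p).reshape(-1,2),1).tolist())
M=cfw(t)
X=np.array([onz(t,U(a),.006,M)[:2] for a in((547,535),(643,563),(667,470),(633,413),(573,447))])
L=np.array([(-45,35),(-45,-35),(20,-35),(55,0),(20,35)])/1e3
def rt(v): c,n=np.cos(v[2]),np.sin(v[2]); return (L@np.array([[c,n],[-n,c]])+v[:2]-X).ravel()
v=least_squares(rt,[.45,-.3,-.2]).x; print("tmpl",v[:2],np.degrees(v[2]),np.abs(rt(v)).max())
E
python3 fit.py
```

```text
reader [ 0.63076102 -0.03385334] [-1.95168984 12.85711009] q 0.09021506956847317
[[0.6, 0.5], [-0.9, 0.3], [-0.3, -0.6], [0.3, -0.8], [-0.4, 0.1], [-0.4, 0.4], [-0.6, 0.1], [-0.4, -0.6], [0.4, 0.1], [-0.2, -0.3], [1.9, 0.6], [-0.2, 0.9], [-0.6, -0.0], [0.1, -0.5], [-0.5, -0.2], [-0.4, -0.3], [-0.5, 0.4], [-0.7, 0.7]]
tmpl [ 0.45419998 -0.30193882] -14.909781596562988 0.00230445974480864
```

Emit:
carry_out:
  commands: [0.5,1,0.25,-0.8,-1,0.5,1,0.25,-0.8,-1,0.5,1,0.25,-0.8,-1,0.5,1,0.25,-0.8,-1,0.5,1,0,-0.8,-1,0.5,1,0,-0.8,-1,0.5,1,0,-0.8,-1,0.5,1,0,-0.8,-1]

```text
time_s: 0.9
tcp_pos: [0.4341, -0.2951, 0.2572]
eef_rot: [180.0, -0.0, 178.2]
contact_force: [1.1, -0.6, 0.1]
gripper_width: 0.0877
```

Emit:
carry_out:
  commands: [0,1,0,0,-1,0,1,0,0,-1,0,1,0,0,-1,0,1,0,0,-1,0,1,0,0,-1,0,1,0,0,-1,0,1,0,0,-1,0,1,0,0,-1]

```text
time_s: 1.7
tcp_pos: [0.4333, 0.0246, 0.2573]
eef_rot: [180.0, 0.0, 178.3]
contact_force: [1.0, -0.1, -0.7]
gripper_width: 0.0874
```

Emit:
carry_out:
  commands: [0,1,0,0,-1,0,1,0,0,-1,0,1,0,0,-1,0,1,0,0,-1,0,1,0,0,-1,0,1,0,0,-1,0,0.5,0,0,-1,0,0,0,0,-1]

```text
time_s: 2.5
tcp_pos: [0.4336, 0.2851, 0.2564]
eef_rot: [-179.9, -0.1, 178.5]
contact_force: [-0.9, 0.9, -0.3]
gripper_width: 0.0876
```

```bash
python3 - <<'E'
from plant import telemetry,cams,r
import cv2,numpy as np,pickle
st=telemetry.get_state();c=cams.capture("wrist")
pickle.dump((st,c),open("w1.pkl","wb"));cv2.imwrite("pics/w1.png",c["frame"][:,:,::-1])
print(st["tcp_pos"],st["eef_rot"],st["joints"],st["time_s"]);print(c["mount"],c["k1"])
E
```

```text
[0.43358626 0.28508498 0.25639225] [-1.79937602e+02 -5.00360238e-02  1.78464198e+02] [ 5.50113195e+01  4.36379020e+00 -1.51553079e+01 -7.79428724e-03
 -7.05605457e+01 -1.46544495e+02] 2.5
[[-6.85877082e-04 -9.59680689e-01 -2.81091630e-01  7.65647109e-02]
 [ 9.99999736e-01 -7.26052116e-04  3.87819941e-05 -8.64422270e-04]
 [-2.41305504e-04 -2.81091530e-01  9.59680933e-01 -1.67276731e-01]
 [ 0.00000000e+00  0.00000000e+00  0.00000000e+00  1.00000000e+00]] -0.05368789906769655
```

View pics/w1.png

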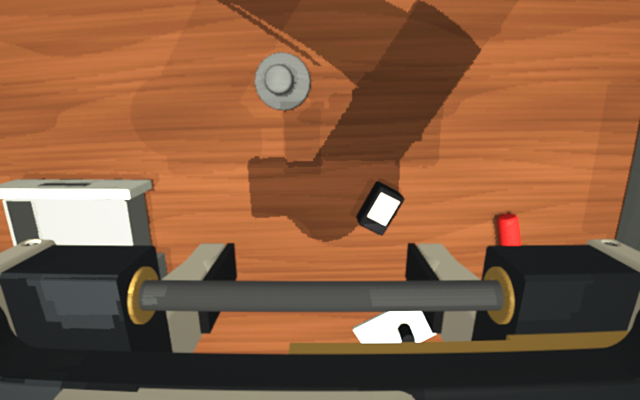

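The wrist view shows the pack at (381,208), with its dark outline running roughly (378,181)-(405,199)-(382,235)-(357,217) and its pale label in the middle.

```bash
python3 - <<'E'
import pickle
from h import *
st,c=pickle.load(open("w1.pkl","rb"));M=cfw(c,st)
f=c["frame"][170:245,345:415].astype(int)
m=(f.min(2)>150).astype(np.uint8)
P=np.argwhere(m)[:,::-1]+[345,170]
W=np.array([onz(c,p,.032,M)[:2] for p in P])*1000
r=cv2.minAreaRect(W.astype(np.float32));print("label",r,len(P))
m=((f.max(2)<75)&(f[:,:,0]-f[:,:,2]<18))|(f.min(2)>150)
n,l,s,_=cv2.connectedComponentsWithStats(m.astype(np.uint8)); k=l[208-170,381-345]
P=np.argwhere(l==k)[:,::-1]+[345,170]
W=np.array([onz(c,p,.032,M)[:2] for p in P])*1000
print("black",cv2.minAreaRect(W.astype(np.float32)),len(P))
for a in((378,181),(405,199),(382,235),(357,217)): print(onz(c,a,.032,M)[:2])
E
```

```text
label ((479.3111572265625, 358.3597717285156), (27.37919807434082, 35.45746994018555), 61.233184814453125) 627
black ((478.3612060546875, 354.0145568847656), (40.223724365234375, 56.696022033691406), 60.925743103027344) 1368
[0.44438796 0.35183424]
[0.46742303 0.38494105]
[0.5131343  0.35821956]
[0.48867853 0.32701397]
```

The pack lies at about (0.481, 0.357), with its long axis at -29°. J6 is close to its limit, so I'll turn the other way by +152.6°.

Emit:
carry_out:
  commands: [0.147,0.225,0,1,-1,0.147,0.225,0,1,-1,0.147,0.225,0,1,-1,0.147,0.225,0,1,-1,0.147,0.225,0,1,-1,0.147,0.225,0,1,-1,0.147,0.225,0,1,-1,0.147,0.225,0,1,-1]

```text
time_s: 3.35
tcp_pos: [0.4813, 0.3539, 0.2574]
eef_rot: [-180.0, -0.0, -149.6]
contact_force: [1.4, -1.0, 0.0]
gripper_width: 0.0875
```

Emit:
carry_out:
  commands: [0,0,0,1,-1,0,0,0,1,-1,0,0,0,1,-1,0,0,0,1,-1,0,0,0,1,-1,0,0,0,1,-1,0,0,0,1,-1,0,0,0,1,-1]

```text
time_s: 4.15
tcp_pos: [0.481, 0.3536, 0.2574]
eef_rot: [180.0, -0.0, -117.6]
contact_force: [-0.0, 0.4, 1.2]
gripper_width: 0.0875
```

Emit:
carry_out:
  commands: [0,0,0,1,-1,0,0,0,1,-1,0,0,0,1,-1,0,0,0,1,-1,0,0,0,1,-1,0,0,0,1,-1,0,0,0,1,-1,0,0,0,1,-1]

```text
time_s: 4.95
tcp_pos: [0.481, 0.3535, 0.2574]
eef_rot: [180.0, -0.0, -85.6]
contact_force: [0.3, 0.2, -0.2]
gripper_width: 0.0875
```

Emit:
carry_out:
  commands: [0,0,0,1,-1,0,0,0,1,-1,0,0,0,1,-1,0,0,0,1,-1,0,0,0,1,-1,0,0,0,1,-1,0,0,0,1,-1,0,0,0,1,-1]

```text
time_s: 5.75
tcp_pos: [0.481, 0.3535, 0.2574]
eef_rot: [180.0, -0.0, -53.6]
contact_force: [0.6, -0.4, -0.6]
gripper_width: 0.0873
```

Emit:
carry_out:
  commands: [0,0,-0.5,1,-1,0,0,-0.5,1,-1,0,0,-0.5,1,-1,0,0,-0.5,1,-1,0,0,-0.5,1,-1,0,0,-0.5,1,-1,0,0,-0.5,0.15,-1,0,0,0,0,-1]

```text
time_s: 6.55
tcp_pos: [0.4797, 0.3523, 0.1147]
eef_rot: [179.7, 0.1, -29.2]
contact_force: [-0.2, -0.5, 0.3]
gripper_width: 0.0875
```

```bash
python3 - <<'E'
from plant import telemetry,cams,r
import pickle
from h import *
st=telemetry.get_state();c=cams.capture("wrist")
pickle.dump((st,c),open("w2.pkl","wb"));cv2.imwrite("pics/w2.png",c["frame"][:,:,::-1])
print(st["tcp_pos"],st["eef_rot"],st["joints"],st["time_s"]);M=cfw(c,st)
P=np.argwhere(c["frame"].min(2)>150);
m=(c["frame"].min(2)>150).astype(np.uint8);n,l,s,ce=cv2.connectedComponentsWithStats(m)
e=proj(c,np.array([.481,.357,.032]),M);print("expect",e)
for k in range(1,n):
    if s[k,4]>300: print(k,s[k],ce[k],onz(c,ce[k],.032,M))
E
```

```text
[0.47973614 0.35234048 0.11474321] [ 1.79712367e+02  7.26021891e-02 -2.91526185e+01] [ 5.50635203e+01  1.81617228e+01 -1.71853146e+01 -5.28272987e-02
 -5.49464594e+01  5.81449513e+00] 6.55
expect [312.81817981 208.97989379]
1 [  69    0  135  116 8829] [133.56031261  50.68218371] [0.64236813 0.40905215 0.032     ]
2 [  0 144  51  51 464] [ 24.01508621 169.8987069 ] [0.61897672 0.53807591 0.032     ]
3 [ 295  191   35   42 1436] [312.37604457 211.30153203] [0.47952604 0.35823088 0.032     ]
8 [472 292  31  16 390] [487.96410256 299.25128205] [0.3363644  0.26575054 0.032     ]
```

View pics/w2.png

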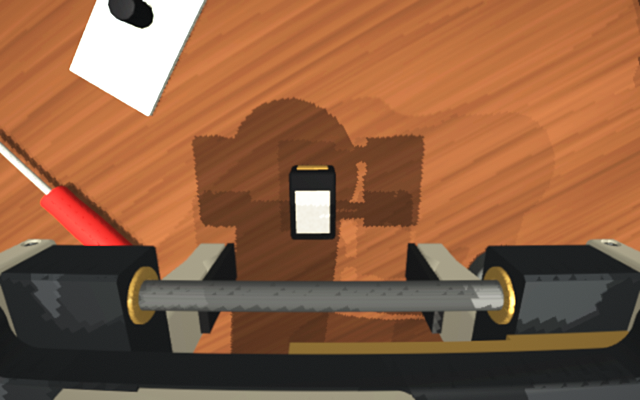

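The pack is aligned with the tool. Its outline spans x from 291 to 335 and rows from about 166 to 240, and the label (row 211) is off centre along its length. I'll check the outline ends.

```bash
python3 - <<'E'
import pickle
from h import *
st,c=pickle.load(open("w2.pkl","rb"));M=cfw(c,st)
print(c["frame"][158:250:2,300].tolist())
R=eul(st["eef_rot"])
for z in(.032,0):
  for a in((313,166),(313,172),(313,240),(291,210),(336,210)):
    p=onz(c,a,z,M); print(z,a,np.round(p,4),np.round((R.T@(p-st["tcp_pos"]))*1000,1))
E
```

```text
[[120, 72, 44], [118, 69, 42], [109, 65, 37], [105, 64, 37], [159, 120, 55], [235, 182, 83], [59, 44, 27], [23, 23, 25], [32, 34, 34], [38, 37, 38], [38, 37, 38], [37, 36, 37], [36, 35, 36], [37, 37, 36], [36, 36, 36], [31, 31, 33], [122, 116, 102], [255, 255, 255], [254, 254, 251], [254, 254, 252], [254, 254, 252], [254, 254, 251], [254, 253, 247], [254, 253, 249], [246, 242, 230], [245, 242, 229], [245, 242, 230], [246, 242, 230], [245, 242, 230], [245, 242, 230], [246, 244, 232], [242, 238, 225], [242, 237, 225], [245, 242, 231], [244, 241, 228], [245, 242, 229], [246, 241, 230], [251, 246, 224], [32, 31, 30], [22, 23, 23], [27, 24, 23], [105, 62, 38], [108, 63, 38], [103, 61, 36], [101, 61, 36], [101, 61, 35]]
0.032 (313, 166) [0.5102 0.3403 0.032 ] [32.6 -4.7 82.7]
0.032 (313, 172) [0.5062 0.3425 0.032 ] [28.  -4.8 82.7]
0.032 (313, 240) [0.4584 0.3697 0.032 ] [-27.   -5.1  82.8]
0.032 (291, 210) [0.4886 0.3722 0.032 ] [ -1.9 -22.   82.6]
0.032 (336, 210) [0.4715 0.3417 0.032 ] [-1.9 12.9 82.8]
0 (313, 166) [0.5055 0.3435 0.    ] [ 26.9  -5.4 114.7]
0 (313, 172) [0.501  0.3461 0.    ] [ 21.8  -5.5 114.7]
0 (313, 240) [0.4471 0.3767 0.    ] [-40.2  -5.9 114.8]
0 (291, 210) [0.4811 0.3795 0.    ] [-11.9 -25.  114.6]
0 (336, 210) [0.4619 0.3452 0.    ] [-12.   14.4 114.8]
```

Emit:
carry_out:
  commands: [0.06,0.1,-0.44,0,-1,0,0,-0.44,0,-1,0,0,-0.44,0,-1,0,0,-0.44,0,-1,0,0,-0.44,0,-1,0,0,0,0,0.4,0,0,0,0,0.4,0,0,0,0,0.4]
  grip_force: 20

```text
time_s: 7.4
tcp_pos: [0.4841, 0.3597, 0.031]
eef_rot: [-179.9, -0.0, -29.1]
contact_force: [0.3, -0.6, 0.7]
gripper_width: 0.0687
```

Emit:
carry_out:
  commands: [0,0,0,0,0.6,0,0,0,0,0.6,0,0,0,0,0.6,0,0,0,0,0.6]

```text
time_s: 7.8
tcp_pos: [0.4833, 0.3592, 0.0295]
eef_rot: [-180.0, -0.0, -29.1]
contact_force: [0.4, 0.1, -0.6]
gripper_width: 0.0371
```

Emit:
carry_out:
  commands: [0,0,0,0,1,0,0,0,0,1,0,0,0.5,0,1,0,0,0.75,0,1,0,0,0.75,0,1,0,0,0.25,0,1,0,-0.5,0,1,1,0,-0.8,0,1,1]

```text
time_s: 8.6
tcp_pos: [0.4833, 0.3078, 0.1193]
eef_rot: [-179.9, -0.0, -20.8]
contact_force: [0.8, -0.2, -0.7]
gripper_width: 0.0005
```

Emit:
carry_out:
  commands: [0.1,-1,0,1,1,0.1,-1,0,1,1,0.1,-1,0,1,1,0.04,-1,0,1,1,0,-1,0,0.8,1,0,-1,0,0,1,0,-1,0,0,1,0,-0.8,0,0,1]

```text
time_s: 9.4
tcp_pos: [0.4962, -0.0069, 0.119]
eef_rot: [180.0, 0.0, -1.9]
contact_force: [0.9, 0.7, 0.4]
gripper_width: 0.0003
```

Emit:
carry_out:
  commands: [0,-0.5,0,0,1,0,-0.1,0,0,1,0,0,0,0,1,0,0,0,0,1]

```text
time_s: 9.8
tcp_pos: [0.4969, -0.0284, 0.1191]
eef_rot: [-180.0, 0.0, -1.9]
contact_force: [-0.0, 0.1, -0.2]
gripper_width: 0.0004
```

```bash
python3 - <<'E'
from plant import telemetry,cams,r
import pickle
from h import *
st=telemetry.get_state();c=cams.capture("wrist");s=cams.capture("scene")
pickle.dump((st,c,s),open("w3.pkl","wb"))
b=cv2.resize(s["frame"][150:270,200:360],(640,480),interpolation=cv2.INTER_CUBIC)
cv2.imwrite("pics/w3.png",np.vstack([c["frame"][0:360],b[0:240]])[:,:,::-1]) if 0 else cv2.imwrite("pics/w3.png",np.hstack([cv2.resize(c["frame"],(400,250)),cv2.resize(b,(400,300))[:250]])[:,:,::-1])
print(st)
E
```

```text
{'time_s': 9.8, 'joints': array([ 1.93865194e+01,  9.06532079e+00, -2.90859238e+01, -7.03974859e-03,
       -5.18523780e+01,  6.87618616e+01]), 'qd': array([ 0.72392339, -0.06300943, -0.06749298,  0.02327903, -0.01446581,
       -0.00425338]), 'joint_torque': array([-5.77111300e-01, -3.76159894e+01,  2.44946659e+01,  5.77576116e+00,
        7.23608024e-02,  1.64450635e-02]), 'tcp_pos': array([ 0.496927  , -0.02842468,  0.11914209]), 'eef_rot': array([-1.79996152e+02,  5.38212112e-03, -1.85596745e+00]), 'contact_force': array([-0.02985855,  0.14385555, -0.20864183]), 'moment': array([-0.08659156,  0.1228871 , -0.00051404]), 'gripper_width': 0.0003648747575769804}
```

View pics/w3.png

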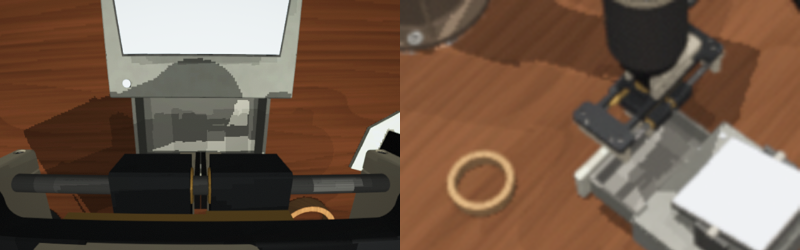

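The gripper is empty, so the pack slipped out before or during the lift; the wrist view and the scene crop both show an empty drawer. I'll find where the pack is now.

```bash
python3 - <<'E'
from plant import cams
from h import *
for n in("top","scene"):
    t=cams.capture(n);M=cfw(t)
    e=proj(t,np.array([.482,.357,.032]),M).astype(int)
    g=t["frame"][e[1]-25:e[1]+25,e[0]-25:e[0]+25].astype(int)
    m=(g.min(2)>150).astype(np.uint8);k,l,s,ce=cv2.connectedComponentsWithStats(m)
    print(n,e,[(s[i,4],onz(t,ce[i]+e-25,.032,M)) for i in range(1,k)])
    f=np.load(n+"0.npz")["frame"][e[1]-25:e[1]+25,e[0]-25:e[0]+25].astype(int)
    m=(f.min(2)>150).astype(np.uint8);k,l,s,ce=cv2.connectedComponentsWithStats(m)
    print(" before",[(s[i,4],onz(t,ce[i]+e-25,.032,M)) for i in range(1,k)])
E
```

```text
top [207 216] [(np.int32(88), array([0.48044472, 0.35890187, 0.032     ]))]
 before [(np.int32(88), array([0.48044472, 0.35890187, 0.032     ]))]
scene [360 143] [(np.int32(59), array([0.47728303, 0.36150615, 0.032     ]))]
 before [(np.int32(60), array([0.47754711, 0.36164469, 0.032     ]))]
```

The pack hasn't moved at all, so the pads just slid off. I'll go back, grip lower and harder, and check the width before lifting.

Emit:
carry_out:
  commands: [-0.05,0.6,0,-0.97,-1,-0.05,1,0,-0.97,-1,-0.05,1,0,-0.97,-1,-0.05,1,0,-0.97,-1,-0.05,1,0,-0.97,-1,-0.05,1,0,-0.97,-1,-0.05,1,0,-0.98,-1,0,1,0,0,-1]

```text
time_s: 10.8
tcp_pos: [0.4821, 0.2773, 0.1194]
eef_rot: [-180.0, -0.0, -29.1]
contact_force: [0.5, -0.7, 0.4]
gripper_width: 0.059
```

Emit:
carry_out:
  commands: [0,1,0,0,-1,0,0.8,0,0,-1,0,0.245,0,0,-1,0,0,-0.5,0,-1,0,0,-0.5,0,-1,0,0,-0.5,0,-1,0,0,0,0,-1,0,0,0,0,-1]

```text
time_s: 11.6
tcp_pos: [0.4828, 0.3568, 0.0594]
eef_rot: [180.0, -0.0, -29.0]
contact_force: [-0.1, 0.1, -0.5]
gripper_width: 0.0877
```

Now .0594 to about .024.

Emit:
carry_out:
  commands: [0,0,-0.3,0,-1,0,0,-0.3,0,-1,0,0,-0.28,0,-1,0,0,0,0,-1,0,0,0,0,1,0,0,0,0,1,0,0,0,0,1,0,0,0,0,1]
  grip_force: 30

```text
time_s: 12.4
tcp_pos: [0.4831, 0.3571, 0.0245]
eef_rot: [-180.0, -0.0, -29.1]
contact_force: [-0.1, -0.1, 0.2]
gripper_width: 0.0611
```

Emit:
carry_out:
  commands: [0,0,0,0,1,0,0,0,0,1,0,0,0,0,1,0,0,0,0,1,0,0,0,0,1,0,0,0,0,1]

```text
time_s: 13.0
tcp_pos: [0.4829, 0.3569, 0.024]
eef_rot: [180.0, 0.0, -29.1]
contact_force: [-0.4, 0.1, 0.2]
gripper_width: 0.0132
```

The fingers closed to 13 mm, so the pack isn't between them. I'll look.

```bash
python3 - <<'E'
from plant import telemetry,cams,r
import pickle
from h import *
st=telemetry.get_state();c=cams.capture("wrist");s=cams.capture("scene")
pickle.dump((st,c,s),open("w4.pkl","wb"))
b=cv2.resize(s["frame"][110:180,310:410],(600,420),interpolation=cv2.INTER_CUBIC)
cv2.imwrite("pics/w4.png",np.hstack([c["frame"][60:300,160:480],cv2.resize(b,(343,240))])[:,:,::-1])
print(st["tcp_pos"],st["gripper_width"],st["contact_force"])
M=cfw(c,st)
for d in((28,18),(28,-18),(-28,-18),(-28,18)):
    a=np.radians(-29);p=np.array([.482+(np.cos(a)*d[0]-np.sin(a)*d[1])/1e3,.3572+(np.sin(a)*d[0]+np.cos(a)*d[1])/1e3,.032]);print(proj(c,p,M))
print("tip",proj(c,st["tcp_pos"]+np.array([0,0,-.022]),M),proj(s,st["tcp_pos"]+np.array([0,0,-.022]),cfw(s)))
E
```

```text
[0.48287838 0.35686448 0.0240269 ] 0.013219526171102985 [-0.41184266  0.11928957  0.17553798]
[282.51675513 209.0076339 ]
[355.39297169 208.87513865]
[352.39747358 307.26201981]
[286.1797231 307.3704232]
tip [319.08735013 237.16521526] [360.11779576 148.68804299]
```

View pics/w4.png

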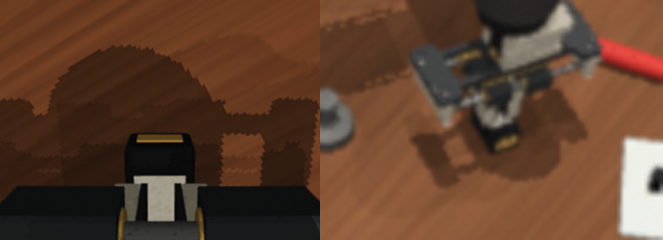

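The crop shows the pack between or just under the fingers, which isn't clear enough. I'll let the fingers settle, then zoom in.

Emit:
carry_out:
  commands: [0,0,0,0,1,0,0,0,0,1,0,0,0,0,1]

```text
time_s: 13.4
tcp_pos: [0.4829, 0.3569, 0.0241]
eef_rot: [180.0, 0.0, -29.1]
contact_force: [-0.6, -0.1, 0.3]
gripper_width: 0.0002
```

```bash
python3 - <<'E'
from plant import telemetry,cams,r
import pickle
from h import *
st=telemetry.get_state();c=cams.capture("wrist");s=cams.capture("scene")
pickle.dump((st,c,s),open("w5.pkl","wb"))
print(st["tcp_pos"],st["gripper_width"],st["contact_force"])
a=cv2.resize(c["frame"][180:320,250:390],(560,560),interpolation=cv2.INTER_CUBIC)
# mark expected fingertips inner faces for 36 mm and 0 mm at z=.002 & .032
M=cfw(c,st);R=eul(st["eef_rot"])
for w,col in((.018,(255,0,0)),(.0,(0,255,0))):
  for sg in(1,-1):
    for x in(-.0095,.0095):
     q=[proj(c,st["tcp_pos"]+R@np.array([x,sg*w,zz]),M) for zz in(.02,-.02)]
     cv2.line(a,*[tuple(int(v) for v in (k-[250,180])*4) for k in q],col,1)
b=cv2.resize(s["frame"][125:165,340:380],(240,560),interpolation=cv2.INTER_CUBIC)
b=cv2.resize(s["frame"][120:176,348:372],(240,560),interpolation=cv2.INTER_CUBIC)
cv2.imwrite("pics/w5.png",np.hstack([a,b])[:,:,::-1])
E
```

```text
[0.48288827 0.35687137 0.02406507] 0.00022206097183296672 [-0.60849599 -0.13047403  0.26684883]
```

View pics/w5.png

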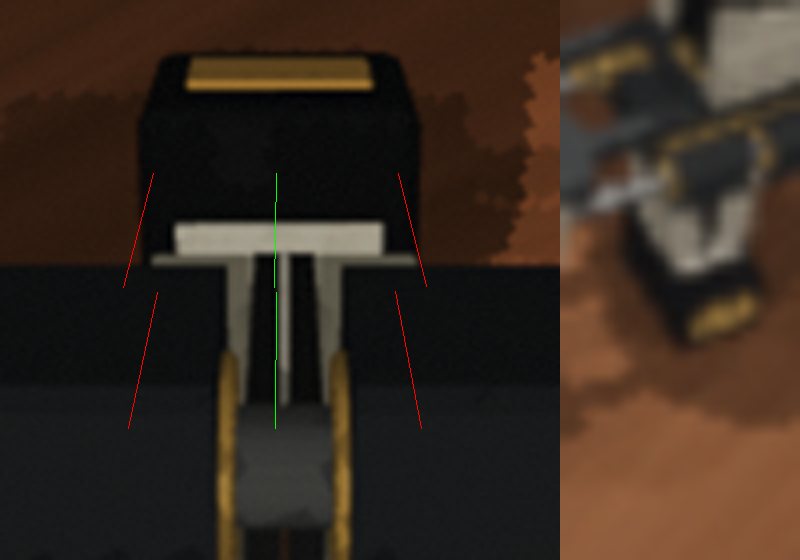

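The fingers are closed and centred over the pack. Either the tips are above the pack's top or the height reading is off. I'll triangulate the label and the heights.

```bash
python3 - <<'E'
import pickle
from h import *
def lab(c,M,th=150):
    e=proj(c,np.array([.4805,.3585,.032]),M).astype(int);g=c["frame"][e[1]-40:e[1]+40,e[0]-40:e[0]+40].astype(int)
    k,l,s,ce=cv2.connectedComponentsWithStats((g.min(2)>th).astype(np.uint8))
    i=min(range(1,k),key=lambda i:np.hypot(*(ce[i]-40))-(s[i,4]>40)*20);print(s[i,4],ce[i]+e-40);return (c,ce[i]+e-40,M)
O={}
for n in("top0","scene0"):
    c=np.load(n+".npz");O[n]=lab(c,cfw(c))
for n in("w1","w2"):
    st,c=pickle.load(open(n+".pkl","rb"));O[n]=lab(c,cfw(c,st))
print("top+scene",tri([O["top0"],O["scene0"]]));print("w1+w2",tri([O["w1"],O["w2"]]));print("all",tri(list(O.values())))
for k,v in O.items(): print(k,onz(v[0],v[1],.032,v[2]))
E
```

```text
88 [206.875      216.71590909]
60 [360.46666667 142.36666667]
627 [382.9585327  208.70175439]
1436 [312.37604457 211.30153203]
top+scene [0.48011709 0.35720191 0.03822981]
w1+w2 [0.47924428 0.35857044 0.03099064]
all [0.4794262  0.35825738 0.03489083]
top0 [0.48044472 0.35890187 0.032     ]
scene0 [0.47754711 0.36164469 0.032     ]
w1 [0.47893641 0.35854974 0.032     ]
w2 [0.47952604 0.35823088 0.032     ]
```

```bash
python3 - <<'E'
import pickle
from h import *
st,c=pickle.load(open("w2.pkl","rb"));M=np.linalg.inv(c["mount"])
for z in(.022,.01,0,-.01,-.02,-.03,-.045):
  print(z,[np.round(proj(c,np.array([x,y,z]),M),0).tolist() for x in(.0095,-.0095) for y in(-.044,.044,-.065)])
st,c,s=pickle.load(open("w5.pkl","rb"))
g=c["frame"][225:262,300:340];print(g[::3,::4].mean(2).round().astype(int))
E
```

```text
0.022 [[245.0, 222.0], [393.0, 222.0], [210.0, 222.0], [247.0, 252.0], [391.0, 251.0], [213.0, 251.0]]
0.01 [[241.0, 229.0], [397.0, 229.0], [204.0, 229.0], [243.0, 260.0], [395.0, 260.0], [207.0, 260.0]]
0 [[236.0, 236.0], [401.0, 236.0], [197.0, 236.0], [239.0, 268.0], [399.0, 268.0], [201.0, 268.0]]
-0.01 [[232.0, 243.0], [406.0, 243.0], [191.0, 243.0], [235.0, 277.0], [403.0, 277.0], [195.0, 277.0]]
-0.02 [[226.0, 252.0], [411.0, 252.0], [183.0, 251.0], [230.0, 287.0], [408.0, 287.0], [188.0, 287.0]]
-0.03 [[221.0, 261.0], [417.0, 261.0], [175.0, 261.0], [224.0, 298.0], [413.0, 298.0], [180.0, 298.0]]
-0.045 [[210.0, 277.0], [427.0, 277.0], [160.0, 277.0], [215.0, 317.0], [422.0, 317.0], [166.0, 317.0]]
[[ 10  10  15  15  14  11  11  12  13   9]
 [ 12  12  10  10  11  11  12   9  14   9]
 [ 11  10  11   9  10   9  11  11   9  10]
 [ 12  10  11  10  12  11  11  11  11  10]
 [155 155 155 156 152 150 153 155 153 153]
 [151 154 152 155 151 154 153 156 147 150]
 [129 129 127 133  70 113  69  96 123 126]
 [ 39  39  82  93  10 107   6  49  81  40]
 [ 16  13  85  87  10 106   8  37  83  13]
 [ 16  13  84  60  12 101   8  24  84  12]
 [ 16  13  84  55  11 107   7  16  84  13]
 [ 14  14  81  44  12 106   8  16  77  10]
 [ 15  13  81  40  10 103   9  12  79  11]]
```

The pictures settle it. In the wrist view the open fingertips appear at row 243, which fits a tool z of -10 mm rather than +22. So the fingers really end about 32 mm short of the stated point and closed just above the pack, which is consistent with no contact and an unmoved pack. The true tip height is then tcp_z + 0.010 and the grasp point is tcp_z + 0.029. I'll open and go down carefully.

Emit:
carry_out:
  commands: [0,0,0.1,0,-1,0,0,0,0,-1,0,0,0,0,-1,0,0,0,0,-1,0,0,0,0,-1,0,0,0,0,-1,0,0,0,0,-1,0,0,0,0,-1]

```text
time_s: 14.3
tcp_pos: [0.4829, 0.3569, 0.028]
eef_rot: [180.0, -0.0, -29.1]
contact_force: [0.2, -0.2, 0.0]
gripper_width: 0.0589
```

Emit:
carry_out:
  commands: [0,0,0,0,-1,0,0,0,0,-1,0,0,-0.2,0,-1,0,0,-0.2,0,-1,0,0,-0.2,0,-1,0,0,-0.1,0,-1,0,0,0,0,-1,0,0,0,0,-1]

```text
time_s: 15.1
tcp_pos: [0.4829, 0.3568, -0.0001]
eef_rot: [180.0, -0.0, -29.1]
contact_force: [0.1, 0.5, 0.6]
gripper_width: 0.0875
```

With the TCP at z = 0 there's no contact, which confirms the offset. I'll go 5 mm lower and grip.

Emit:
carry_out:
  commands: [0,0,-0.06,0,-1,0,0,-0.06,0,-1,0,0,0,0,1,0,0,0,0,1,0,0,0,0,1,0,0,0,0,1,0,0,0,0,1,0,0,0,0,1]
  grip_force: 25

```text
time_s: 15.9
tcp_pos: [0.4829, 0.3569, -0.0047]
eef_rot: [-180.0, -0.0, -29.1]
contact_force: [0.5, -0.9, 0.0]
gripper_width: 0.045
```

Emit:
carry_out:
  commands: [0,0,0,0,1,0,0,0,0,1,0,0,0,0,1,0,0,0,0,1]

```text
time_s: 16.3
tcp_pos: [0.4829, 0.3569, -0.0047]
eef_rot: [-180.0, -0.0, -29.1]
contact_force: [0.4, 0.5, 1.2]
gripper_width: 0.0362
```

Gripped at 36.2 mm. Lift and carry.

Emit:
carry_out:
  commands: [0,0,0.3,0,1,0,0,0.6,0,1,0,0,0.7,0,1,0,0,0.5,0,1,0,-0.5,0,0.8,1,0,-0.8,0,1,1,0,-1,0,1,1,0,-1,0,1,1]

```text
time_s: 17.1
tcp_pos: [0.4825, 0.2237, 0.0799]
eef_rot: [-180.0, -0.0, -13.7]
contact_force: [1.2, 0.0, -2.0]
gripper_width: 0.0357
```

Emit:
carry_out:
  commands: [0.1,-1,0,1,1,0.1,-1,0,1,1,0.1,-1,0,1,1,0.05,-1,0,0,1,0,-1,0,0,1,0,-0.8,0,0,1,0,-0.4,0,0,1,0,-0.15,0,0,1]

```text
time_s: 17.9
tcp_pos: [0.4965, -0.0308, 0.0799]
eef_rot: [-180.0, -0.0, -2.0]
contact_force: [-0.2, 0.7, -1.3]
gripper_width: 0.0357
```

Emit:
carry_out:
  commands: [0,0,0,0,1,0,0,0,0,1]

```text
time_s: 18.1
tcp_pos: [0.4971, -0.0287, 0.0796]
eef_rot: [-180.0, -0.0, -1.9]
contact_force: [0.6, 0.1, -0.6]
gripper_width: 0.0362
```

```bash
python3 - <<'E'
from plant import telemetry,cams
import pickle
from h import *
st=telemetry.get_state();c=cams.capture("wrist");s=cams.capture("scene")
pickle.dump((st,c,s),open("w6.pkl","wb"))
b=cv2.resize(s["frame"][165:245,240:340],(400,320),interpolation=cv2.INTER_CUBIC)
cv2.imwrite("pics/w6.png",np.hstack([cv2.resize(c["frame"][0:320,120:520],(400,320)),b])[:,:,::-1])
print(st["tcp_pos"],st["eef_rot"],st["gripper_width"],st["contact_force"])
E
```

```text
[ 0.49707473 -0.02865757  0.0796007 ] [-1.79989826e+02 -2.71074749e-02 -1.85380084e+00] 0.036163508841323 [ 0.62608166  0.08021251 -0.64501523]
```

View pics/w6.png

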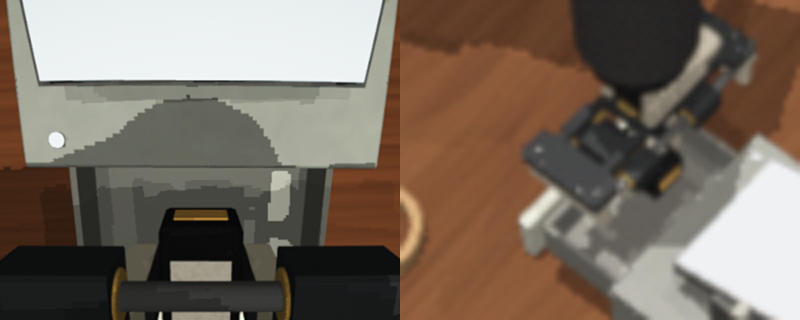

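The pack is held, centred and square over the open drawer. Lower and release it.

Emit:
carry_out:
  commands: [0,0,-0.5,0,1,0,0,-0.5,0,1,0,0,-0.5,0,1,0,0,-0.25,0,1,0,0,-0.08,0,1,0,0,0,0,1]

```text
time_s: 18.8
tcp_pos: [0.497, -0.0288, 0.006]
eef_rot: [180.0, 0.0, -1.8]
contact_force: [-0.2, -0.0, -0.3]
gripper_width: 0.0358
```

Emit:
carry_out:
  commands: [0,0,-0.02,0,-0.35,0,0,0,0,-0.35,0,0,0,0,-0.35,0,0,0,0,-0.35,0,0,0.3,0,-0.35,0,0,0.6,0,-0.35,0,0,0.6,0,-0.35,0,0,0.5,0,-0.35]

```text
time_s: 19.6
tcp_pos: [0.4971, -0.0291, 0.0867]
eef_rot: [-180.0, -0.1, -1.9]
contact_force: [1.2, 0.4, 0.8]
gripper_width: 0.059
```

Emit:
carry_out:
  commands: [-0.4,0,0,0,1,-0.6,0.02,0,0,1,-0.6,0.03,0,0,1,-0.5,0.02,0,0,1,-0.15,0,0,0,1,0,0,0,0,1,0,0,0,0,1,0,0,0,0,1]

```text
time_s: 20.4
tcp_pos: [0.4079, -0.0261, 0.0854]
eef_rot: [180.0, -0.0, -1.9]
contact_force: [-0.5, -0.4, 0.3]
gripper_width: 0.0018
```

```bash
python3 - <<'E'
from plant import telemetry,cams
import pickle
from h import *
st=telemetry.get_state();print(st["tcp_pos"],st["gripper_width"],st["contact_force"])
c=cams.capture("wrist");s=cams.capture("scene");pickle.dump((st,c,s),open("w7.pkl","wb"));M=cfw(c,st)
b=cv2.resize(s["frame"][165:245,240:340],(400,320),interpolation=cv2.INTER_CUBIC)
cv2.imwrite("pics/w7.png",np.hstack([cv2.resize(c["frame"][0:320,120:520],(400,320)),b])[:,:,::-1])
m=(c["frame"].min(2)>150).astype(np.uint8);n,l,ss,ce=cv2.connectedComponentsWithStats(m)
e=proj(c,np.array([.497,-.029,.041]),M);print("expect",e)
for k in range(1,n):
    if ss[k,4]>300: print(ss[k],ce[k],onz(c,ce[k],.041,M))
E
```

```text
[ 0.40788509 -0.02614802  0.08536229] 0.001829855714640363 [-0.50685028 -0.36920059  0.30284502]
expect [319.13237582  82.33110104]
[ 177    0   19  151 1055] [185.98578199  74.26255924] [0.50483944 0.0501163  0.041     ]
[ 444    0   20  153 1069] [453.61927035  75.14780168] [ 0.49903625 -0.10925659  0.041     ]
[  206     8   229   139 22324] [321.00743594  70.57404587] [ 0.50358401 -0.030331    0.041     ]
[ 298   59   46   61 2707] [320.11562615  88.62319911] [ 0.49339735 -0.02946391  0.041     ]
[ 612  125   28   70 1029] [629.90864917 167.72789116] [ 0.44002243 -0.23395242  0.041     ]
[390 155  40  11 399] [409.36090226 159.57142857] [ 0.44903961 -0.08436543  0.041     ]
[ 164  168  312   20 5954] [320.21834061 177.20524017] [ 0.43949198 -0.02772301  0.041     ]
```

View pics/w7.png

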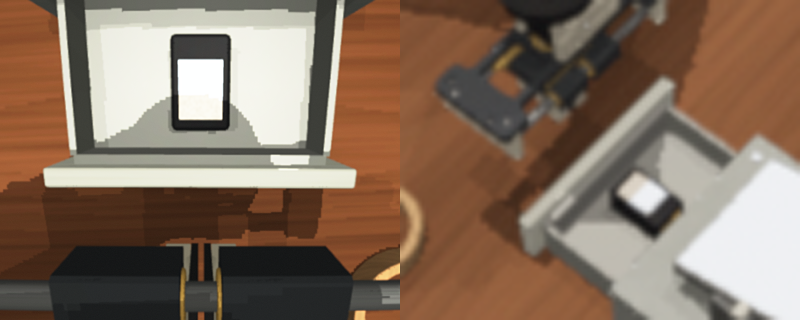

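The pack lies flat in the drawer, with its label inside the walls. Next I'll push the drawer shut with the closed fingers.

Emit:
carry_out:
  commands: [0,0,-0.6,0,1,0,0,-0.6,0,1,0,0,-0.5,0,1,0,0,-0.13,0,1,0.1,0,0,0,1,0.2,0,0,0,1,0.2,0,0,0,1,0.15,0,0,0,1]

```text
time_s: 21.3
tcp_pos: [0.4342, -0.0262, 0.0128]
eef_rot: [-180.0, -0.1, -1.9]
contact_force: [-1.4, -0.6, 1.5]
gripper_width: 0.0004
```

Emit:
carry_out:
  commands: [0.15,-0.005,0,0,1,0.2,-0.007,0,0,1,0.2,-0.007,0,0,1,0.2,-0.007,0,0,1,0.2,-0.007,0,0,1,0.2,-0.007,0,0,1,0.2,-0.007,0,0,1,0.15,-0.005,0,0,1]

```text
time_s: 22.1
tcp_pos: [0.4937, -0.0285, 0.012]
eef_rot: [180.0, 0.0, -1.9]
contact_force: [-1.4, -1.0, 1.6]
gripper_width: 0.0005
```

Emit:
carry_out:
  commands: [0.15,-0.005,0,0,1,0.12,-0.004,0,0,1,0.1,-0.003,0,0,1,0.08,-0.003,0,0,1,0.05,0,0,0,1,0,0,0,0,1]

```text
time_s: 22.7
tcp_pos: [0.5133, -0.0289, 0.0121]
eef_rot: [-180.0, -0.0, -1.9]
contact_force: [-0.4, 1.1, -1.1]
gripper_width: 0.0003
```

```bash
python3 - <<'E'
from plant import telemetry,cams
import pickle
from h import *
st=telemetry.get_state();print(st["tcp_pos"],st["contact_force"],st["moment"])
E
```

```text
[ 0.51330863 -0.0289355   0.01207374] [-0.44138308  1.09082367 -1.11049967] [-0.13405564  0.23352427 -0.01179813]
```

Continue in small steps until the force rises against the stop.

Emit:
carry_out:
  commands: [0.05,0,0,0,1,0.05,0,0,0,1,0.05,0,0,0,1]

```text
time_s: 23.0
tcp_pos: [0.518, -0.0292, 0.0119]
eef_rot: [180.0, 0.1, -1.9]
contact_force: [-9.4, 2.6, 4.5]
gripper_width: 0.0001
```

Emit:
carry_out:
  commands: [0.04,0,0,0,1,0,0,0,0,1]

```text
time_s: 23.2
tcp_pos: [0.5179, -0.0294, 0.0116]
eef_rot: [180.0, 0.3, -1.9]
contact_force: [-9.5, 2.0, 5.9]
gripper_width: 0.0005
```

Emit:
carry_out:
  commands: [0.05,0,0,0,1,0,0,0,0,1,-0.4,0,0,0,1,-0.6,0,0.2,0,-1,-0.3,0,0.8,0,-1,0,-0.5,0.9,-0.65,-1,0,-0.9,0.4,-0.65,-1,0,-1,0,-0.65,-1]
  grip_force: 8

```text
time_s: 24.0
tcp_pos: [0.4735, -0.1252, 0.1077]
eef_rot: [-179.9, -0.4, -9.6]
contact_force: [1.2, 0.6, -0.1]
gripper_width: 0.0348
```

Emit:
carry_out:
  commands: [0,-1,0,-0.65,-1,0,-1,0,-0.65,-1,0,-1,0,0,-1,0,-0.9,0,0,-1,0,-0.5,0,0,-1,0,0,0,0,-1]

```text
time_s: 24.6
tcp_pos: [0.4709, -0.3035, 0.104]
eef_rot: [180.0, -0.1, -15.0]
contact_force: [0.8, 0.1, -0.6]
gripper_width: 0.0831
```

```bash
python3 - <<'E'
from plant import telemetry,cams
import pickle
from h import *
st=telemetry.get_state();print(st["tcp_pos"],st["eef_rot"],st["gripper_width"],st["contact_force"],st["time_s"])
c=cams.capture("wrist");pickle.dump((st,c),open("w8.pkl","wb"));M=cfw(c,st)
t=cams.capture("top");Mt=cfw(t)
np.savez("top1.npz",**t)
# drawer panel: bright band along reader -x at y=-.03
p=np.array([.6308,-.0339]);a=np.radians(-1.95);ex=np.array([np.cos(a),np.sin(a)])
for d in np.arange(.085,.125,.0025):
    q=proj(t,np.append(p-ex*d,.059),Mt); print(round(d,4),t["frame"][int(round(q[1])),int(round(q[0]))].tolist(),end=" ")
f=c["frame"]
m=(f.min(2)>140).astype(np.uint8);n,l,s,ce=cv2.connectedComponentsWithStats(m)
print()
for k in range(1,n):
    if s[k,4]>300: print(s[k],ce[k],onz(c,ce[k],.006,M))
v=np.array([.4542,-.3019]);a=np.radians(-14.9);R2=np.array([[np.cos(a),-np.sin(a)],[np.sin(a),np.cos(a)]])
for L in((-45,35),(-45,-35),(20,-35),(55,0),(20,35)): print("exp",proj(c,np.append(v+R2@np.array(L)/1e3,.006),M))
print("ribtop exp",[proj(c,np.append(v+R2@np.array(L)/1e3,.044),M).round() for L in((25,7),(25,-7),(-25,-7),(-25,7))])
cv2.imwrite("pics/w8.png",f[:,:,::-1])
E
```

```text
[ 0.4708799  -0.30346386  0.10397387] [ 1.79977043e+02 -5.40771887e-02 -1.50127828e+01] 0.08309758372238843 [ 0.76473407  0.12996159 -0.63223276] 24.6
0.085 [231, 230, 223] 0.0875 [213, 211, 201] 0.09 [231, 234, 237] 0.0925 [247, 247, 247] 0.095 [247, 247, 247] 0.0975 [247, 247, 247] 0.1 [240, 241, 244] 0.1025 [125, 98, 86] 0.105 [125, 98, 86] 0.1075 [149, 94, 62] 0.11 [158, 99, 65] 0.1125 [158, 99, 65] 0.115 [169, 106, 69] 0.1175 [168, 107, 70] 0.12 [161, 103, 68] 0.1225 [161, 103, 68] 
[ 553    0   48   91 3707] [575.98003777  42.12489884] [ 0.54132044 -0.52133473  0.006     ]
[552  86  88  12 405] [594.95802469  91.31604938] [ 0.50179441 -0.53368049  0.006     ]
[   0  139   47   88 1803] [ 14.83194676 195.36106489] [ 0.54424428 -0.05399781  0.006     ]
[ 280  157   88  117 6682] [322.80694403 222.3940437 ] [ 0.45315429 -0.30154004  0.006     ]
exp [282.74328197 270.05103337]
exp [363.11765646 269.83073614]
exp [365.8307665  197.81158248]
exp [322.84792478 154.95671044]
exp [279.92769795 198.04031414]
ribtop exp [array([313., 205.]), array([333., 205.]), array([333., 270.]), array([314., 270.])]
```

The drawer is shut: the panel's outer edge sits at about 0.1015 m against 0.1025 nominal, with no gap. The template is where I predicted. Go down over the rib.

Emit:
carry_out:
  commands: [-0.45,0.02,-0.5,0,-1,0,0,-0.6,0,-1,0,0,-0.6,0,-1,0,0,-0.5,0,-1,0,0,-0.25,0,-1,0,0,-0.1,0,-1,0,0,0,0,-1,0,0,0,0,1]
  grip_force: 8

```text
time_s: 25.5
tcp_pos: [0.4533, -0.3002, 0.003]
eef_rot: [180.0, -0.1, -14.8]
contact_force: [-0.2, -0.2, -1.1]
gripper_width: 0.0837
```

Emit:
carry_out:
  commands: [0,0,0,0,1,0,0,0,0,1,0,0,0,0,1,0,0,0,0,1,0,0,0,0,1,0,0,0,0,1,0,0,0,0,1,0,0,0,0,1]

```text
time_s: 26.3
tcp_pos: [0.4525, -0.3002, 0.002]
eef_rot: [180.0, 0.0, -14.9]
contact_force: [-0.5, 0.0, -0.3]
gripper_width: 0.0211
```

Emit:
carry_out:
  commands: [0,0,0,0,1,0,0,0,0,1,0,0,0,0,1,0,0,0,0,1]

```text
time_s: 26.7
tcp_pos: [0.4524, -0.3002, 0.002]
eef_rot: [180.0, 0.0, -14.9]
contact_force: [0.5, -0.2, -0.9]
gripper_width: 0.0136
```

Gripped at about 14 mm. I'll firm up the grip for the trip, lift, and move above the window.

Emit:
carry_out:
  commands: [0,0,0,0,1,0,0,0,0,1,0,0,0.3,0,1,0,0,0.7,0,1,0,0,1,0,1,0,0,1,0,1,0,0,1,0,1,0,0,0.7,0,1]
  grip_force: 14

```text
time_s: 27.5
tcp_pos: [0.4529, -0.3004, 0.1941]
eef_rot: [180.0, -0.2, -14.8]
contact_force: [1.4, -0.1, -1.6]
gripper_width: 0.0138
```

Emit:
carry_out:
  commands: [0.3,0.4,0.2,0.4,1,0.6,0.83,0,0.4,1,0.7,0.97,0,0.4,1,0.7,0.97,0,0.4,1,0.7,0.97,0,0.4,1,0.7,0.97,0,0.4,1,0.6,0.83,0,0.4,1,0.4,0.5,0,0.44,1]

```text
time_s: 28.3
tcp_pos: [0.6415, -0.0399, 0.1986]
eef_rot: [-180.0, -0.0, -1.7]
contact_force: [0.3, -0.9, -1.7]
gripper_width: 0.014
```

Emit:
carry_out:
  commands: [0.1,0.17,0,0,1,0,0,0,0,1,0,0,0,0,1]

```text
time_s: 28.6
tcp_pos: [0.6438, -0.0363, 0.1983]
eef_rot: [180.0, 0.0, -1.9]
contact_force: [-1.1, -0.5, -1.9]
gripper_width: 0.0139
```

```bash
python3 - <<'E'
from plant import telemetry,cams
import pickle
from h import *
st=telemetry.get_state();print(st["tcp_pos"],st["eef_rot"],st["gripper_width"],st["contact_force"],st["time_s"])
c=cams.capture("wrist");s=cams.capture("scene");t=cams.capture("top");pickle.dump((st,c,s,t),open("w9.pkl","wb"));M=cfw(c,st)
R=eul(st["eef_rot"]);f=c["frame"]
# template tip & shoulders expected in wrist (underside at grasp+31mm => tool z=-.029+.031=.002, topface -.004)
for L in((55,0),(20,35),(20,-35),(25,7),(25,-7)):
    print(L,proj(c,st["tcp_pos"]+R@np.array([L[0]/1e3,-L[1]/1e3,-.004]),M).round())
p=np.array([.6308,-.0339]);a=np.radians(-1.95)
for th in(12.9,20):
  T=np.radians(th)
  for i,j in((1,1),(1,-1),(-1,1),(-1,-1)):
    q=np.array([.02+i*.07*np.cos(T),j*.06]);w=np.array([p[0]+np.cos(a)*q[0]-np.sin(a)*q[1],p[1]+np.sin(a)*q[0]+np.cos(a)*q[1],.136+i*.07*np.sin(T)])
    print(th,i,j,proj(c,w,M).round())
cv2.imwrite("pics/w9.png",np.hstack([f,]) [:,:,::-1])
E
```

```text
[ 0.64377962 -0.03633116  0.19834006] [ 1.79997973e+02  2.26172382e-02 -1.93269934e+00] 0.013862456495390377 [-1.14309133 -0.51592689 -1.8990663 ] 28.6
(55, 0) [319. 150.]
(20, 35) [251. 219.]
(20, -35) [387. 219.]
(25, 7) [305. 210.]
(25, -7) [333. 210.]
12.9 1 1 [218. 107.]
12.9 1 -1 [414. 107.]
12.9 -1 1 [244. 281.]
12.9 -1 -1 [391. 281.]
20 1 1 [215. 111.]
20 1 -1 [417. 111.]
20 -1 1 [246. 273.]
20 -1 -1 [389. 273.]
```

Emit:
carry_out:
  commands: [0,0.04,-0.3,0,1,0,0,-0.4,0,1,0,0,-0.25,0,1,0,0,-0.05,0,1,0,0,0,0,1,0,0,0,0,1]
  grip_force: 8

```text
time_s: 29.35
tcp_pos: [0.6449, -0.0343, 0.1586]
eef_rot: [180.0, -0.0, -1.9]
contact_force: [0.1, 0.2, -0.7]
gripper_width: 0.0139
```

Emit:
carry_out:
  commands: [0,0,-0.05,0,1,0,0,-0.05,0,1,0,0,-0.05,0,1,0,0,-0.05,0,1]

```text
time_s: 29.75
tcp_pos: [0.6444, -0.0342, 0.1502]
eef_rot: [180.0, 0.0, -1.9]
contact_force: [-3.0, 0.2, 2.6]
gripper_width: 0.0142
```

Emit:
carry_out:
  commands: [0,0,-0.05,0,1,0,0,-0.05,0,1,0,0,-0.05,0,1]

```text
time_s: 30.05
tcp_pos: [0.6441, -0.0343, 0.144]
eef_rot: [180.0, 0.0, -1.9]
contact_force: [-4.3, 0.6, 1.9]
gripper_width: 0.0141
```

Emit:
carry_out:
  commands: [0,0,-0.04,0,1,0,0,-0.04,0,1,0,0,-0.04,0,1,0,0,0,0,1]

```text
time_s: 30.45
tcp_pos: [0.6446, -0.0342, 0.1389]
eef_rot: [180.0, 0.0, -1.9]
contact_force: [-2.1, -0.2, -0.5]
gripper_width: 0.014
```

```bash
python3 - <<'E'
from plant import telemetry,cams
import pickle
from h import *
st=telemetry.get_state();print(st["tcp_pos"],st["eef_rot"],st["gripper_width"],st["contact_force"],st["moment"],st["time_s"])
c=cams.capture("wrist");s=cams.capture("scene");t=cams.capture("top");pickle.dump((st,c,s,t),open("w10.pkl","wb"));M=cfw(c,st)
f=c["frame"].astype(int)
for u in(235,300,319,330,400): print(u,[int(x) for x in f[60:240:3,u].mean(1)] if 0 else [int(x) for x in f[60:240:3,u,1]])
E
```

```text
[ 0.64455609 -0.03422626  0.1389196 ] [ 1.79999943e+02  2.34649623e-03 -1.90929143e+00] 0.014012804056711133 [-2.09635594 -0.15521277 -0.50767671] [-0.13830325  0.56459001 -0.01597292] 30.45
235 [79, 85, 88, 86, 91, 91, 88, 78, 78, 81, 86, 88, 87, 79, 60, 96, 126, 141, 245, 255, 255, 255, 255, 253, 243, 243, 243, 243, 243, 243, 243, 243, 244, 244, 244, 243, 243, 243, 243, 244, 243, 244, 243, 244, 244, 244, 244, 242, 195, 192, 192, 193, 193, 192, 192, 193, 192, 192, 192, 192]
300 [88, 92, 90, 92, 93, 89, 90, 81, 83, 85, 58, 53, 53, 53, 53, 67, 76, 96, 218, 244, 243, 243, 244, 244, 243, 243, 244, 244, 244, 244, 244, 244, 244, 244, 246, 174, 161, 230, 229, 226, 227, 229, 229, 230, 231, 236, 232, 232, 212, 211, 209, 210, 212, 222, 168, 168, 169, 173, 168, 165]
319 [90, 91, 90, 90, 91, 91, 89, 89, 86, 87, 58, 53, 54, 52, 52, 63, 75, 97, 215, 244, 244, 243, 244, 244, 243, 244, 244, 244, 245, 174, 162, 228, 226, 226, 226, 229, 230, 230, 231, 235, 233, 231, 232, 230, 230, 230, 228, 228, 208, 206, 79, 12, 13, 13, 13, 14, 12, 14, 11, 12]
330 [90, 90, 89, 91, 91, 91, 92, 88, 87, 86, 86, 51, 54, 58, 59, 64, 76, 97, 217, 244, 243, 243, 243, 244, 244, 244, 244, 243, 244, 244, 244, 240, 142, 227, 231, 232, 236, 233, 232, 232, 230, 231, 230, 228, 229, 230, 230, 231, 215, 184, 78, 13, 14, 13, 12, 16, 14, 13, 12, 12]
400 [91, 88, 87, 91, 90, 92, 96, 96, 89, 83, 88, 89, 92, 84, 63, 76, 128, 132, 235, 255, 255, 255, 255, 255, 255, 255, 255, 255, 255, 255, 244, 244, 244, 243, 243, 244, 244, 243, 243, 243, 244, 244, 244, 244, 244, 243, 242, 231, 232, 231, 232, 232, 233, 201, 193, 192, 193, 193, 191, 192]
```

```bash
python3 - <<'E'
import pickle
from h import *
st,c,s,t=pickle.load(open("w10.pkl","rb"));M=cfw(c,st);R=eul(st["eef_rot"]);P=st["tcp_pos"]
a=np.radians(-1.92);Ry=lambda x,y,z:np.array([.6308+np.cos(a)*x-np.sin(a)*y,-.0339+np.sin(a)*x+np.cos(a)*y,z])
f=c["frame"].astype(int)
print(f[100:120,280,1].tolist());print(f[140:160,319,1].tolist())
for th in range(8,30,3):
  T=np.radians(th);print("slope",th,"top edge row",proj(c,Ry(.02+.07*np.cos(T),0,.136+.07*np.sin(T)),M).round(1),
   "tip under",proj(c,P+R@np.array([.055*np.cos(T)+.031*np.sin(T)*1,0,-.029+.031*np.cos(T)-.055*np.sin(T)]),M).round(1),
   "tip top",proj(c,P+R@np.array([.055*np.cos(T)+.025*np.sin(T)*1,0,-.029+.025*np.cos(T)-.055*np.sin(T)]),M).round(1))
# window height under grasp along normal, per slope
G=P+[0,0,.029]
for th in(10,13,16,20):
  T=np.radians(th);n=np.array([-np.sin(T),0,np.cos(T)]);d=(G-Ry(.02,0,.136));print(th,"normal dist",d@n,"along",d@np.array([np.cos(T),0,np.sin(T)]))
E
```

```text
[61, 61, 61, 60, 59, 63, 73, 74, 74, 70, 72, 106, 168, 200, 224, 239, 244, 244, 243, 243]
[244, 244, 244, 244, 245, 242, 222, 174, 145, 142, 162, 201, 222, 228, 227, 226, 226, 226, 226, 226]
slope 8 top edge row [319.1 106.2] tip under [318.9 142.8] tip top [318.8 146. ]
slope 11 top edge row [319.1 107.6] tip under [318.8 141.1] tip top [318.8 145. ]
slope 14 top edge row [319.  109.5] tip under [318.8 139.7] tip top [318.7 144.3]
slope 17 top edge row [319.  111.9] tip under [318.7 138.6] tip top [318.7 144. ]
slope 20 top edge row [319. 115.] tip under [318.7 137.8] tip top [318.6 144. ]
slope 23 top edge row [318.9 118.5] tip under [318.7 137.5] tip top [318.6 144.5]
slope 26 top edge row [318.9 122.7] tip under [318.6 137.5] tip top [318.5 145.4]
slope 29 top edge row [318.9 127.5] tip under [318.6 138. ] tip top [318.5 146.7]
10 normal dist 0.03251695977108217 along -0.0005952086016905146
13 normal dist 0.03250354721916248 along 0.0011074132947448026
16 normal dist 0.03240104470360893 along 0.002806999848314577
20 normal dist 0.03212631097596303 along 0.005060344761912928
```

The tip is at about row 146 and the window's upper edge at about row 112.5. That's a gap of about 15 mm, which is what a centred template should show. I'll press further along the window normal in small steps.

Emit:
carry_out:
  commands: [0.006,0,-0.025,0,1,0.006,0,-0.025,0,1,0,0,0,0,1]

```text
time_s: 30.9
tcp_pos: [0.6449, -0.0341, 0.1371]
eef_rot: [-180.0, 0.0, -1.9]
contact_force: [-1.3, 0.9, 0.1]
gripper_width: 0.0142
```

Emit:
carry_out:
  commands: [0.006,0,-0.025,0,1,0,0,0,0,1]

```text
time_s: 31.1
tcp_pos: [0.6452, -0.0342, 0.1365]
eef_rot: [180.0, -0.0, -1.9]
contact_force: [-2.7, 0.6, 3.2]
gripper_width: 0.0138
```

Emit:
carry_out:
  commands: [0.004,0,-0.02,0,1,0,0,0,0,1,0,0,0,0,1]

```text
time_s: 31.4
tcp_pos: [0.6453, -0.0342, 0.1363]
eef_rot: [180.0, -0.0, -1.9]
contact_force: [-5.2, 1.4, 7.4]
gripper_width: 0.0136
```

```bash
python3 - <<'E'
from plant import telemetry,cams
import pickle
from h import *
F=[]
for i in range(6):
    st=telemetry.get_state();c=cams.capture("wrist");F.append(np.r_[st["contact_force"],st["tcp_pos"][2],st["moment"]])
print(np.mean(F,0).round(3),np.std(F,0).round(2),st["tcp_pos"],st["gripper_width"],st["time_s"])
s=cams.capture("scene");t=cams.capture("top");pickle.dump((st,c,s,t),open("w11.pkl","wb"))
f=c["frame"].astype(int)
print(f[100:120,280,1].tolist());print(f[138:160,319,1].tolist())
g=c["frame"][80:260,220:420]
b=s["frame"][185:265,290:380]
cv2.imwrite("pics/w11.png",np.hstack([cv2.resize(g,(420,378),interpolation=cv2.INTER_CUBIC),cv2.resize(b,(378,378),interpolation=cv2.INTER_CUBIC)])[:,:,::-1])
E
```

```text
[-5.127  1.303  7.446  0.136  0.347  2.035 -0.032] [0.54 0.61 0.26 0.   0.02 0.04 0.03] [ 0.64531982 -0.03418862  0.13631833] 0.01398197296616156 31.65
[56, 57, 60, 58, 55, 55, 57, 64, 72, 74, 72, 72, 72, 107, 169, 199, 224, 240, 244, 244]
[243, 243, 243, 243, 244, 244, 244, 246, 241, 196, 152, 144, 146, 160, 190, 217, 226, 226, 225, 225, 225, 224]
```

View pics/w11.png

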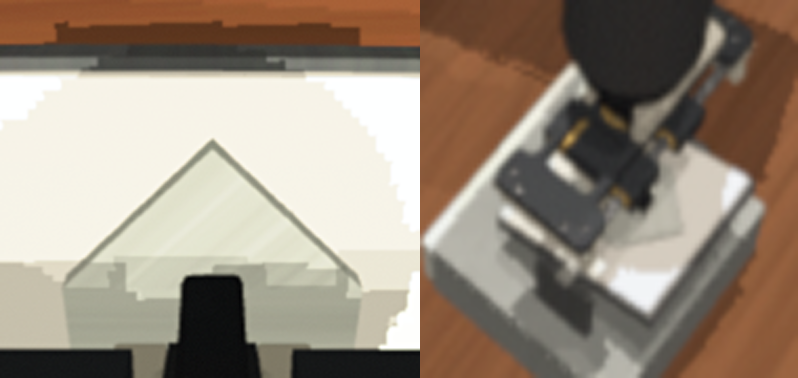

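The template lies squarely on the window, point up, about 15 mm below the upper edge and centred sideways. The normal force is about 10 N, slightly high. I'll back off a little and re-estimate the slope from the stored views to check it's flush.

Emit:
carry_out:
  commands: [-0.004,0,0.01,0,1,0,0,0,0,1,0,0,0,0,1]

```text
time_s: 32.1
tcp_pos: [0.6453, -0.0342, 0.1363]
eef_rot: [180.0, -0.0, -1.9]
contact_force: [-5.3, 1.3, 6.6]
gripper_width: 0.0136
```

```bash
python3 - <<'E'
import pickle
from h import *
from scipy.optimize import least_squares
from plant import telemetry,cams
L=lambda n:pickle.load(open(n+".pkl","rb"))[:2]
st3,c3=L("w3");st6,c6=L("w6");up=[L(n) for n in("w9","w10","w11")]
def row(c,u):
    g=c["frame"][85:135,u,1].astype(int);i=next(k for k in range(50) if g[k]>160);return 85+i-(g[i]-160)/max(1,g[i]-g[i-1])
R=[[(u,row(c,u)) for u in(250,280,360,390)] for _,c in up];print(R)
a=np.radians(-1.92)
def W(p,i,j):
    q=.07*np.cos(p[3])*i; return np.array([p[0]+np.cos(a)*q-np.sin(a)*.06*j,p[1]+np.sin(a)*q+np.cos(a)*.06*j,p[2]+i*.07*np.sin(p[3])])
# w3/w6 lower corners from viewed pictures
def edge(c,u):  # lower window edge: last bright row from top
    g=c["frame"][30:150,u,1].astype(int);i=next(k for k in range(120) if g[k]<190);return 30+i
E3=[(u,edge(c3,u)) for u in(240,320,400)];E6=[(u,edge(c6,u)) for u in(220,320,420)];print(E3,E6)
def res(p):
    r=[]
    for (st,c),rr in zip(up,R):
        A,B=[proj(c,W(p,1,j),cfw(c,st)) for j in(1,-1)]
        r+=[A[1]+(B[1]-A[1])*(u-A[0])/(B[0]-A[0])-v for u,v in rr]
    for st,c,rr in((st3,c3,E3),(st6,c6,E6)):
        A,B=[proj(c,W(p,-1,j),cfw(c,st)) for j in(1,-1)]
        r+=[A[1]+(B[1]-A[1])*(u-A[0])/(B[0]-A[0])-v for u,v in rr]
    t,s=np.load("top0.npz"),np.load("scene0.npz")
    U=lambda q:np.array((270+q[0]/5-.4,130+q[1]/5-.4));V=lambda q:np.array((210+q[0]/4.6-.4,170+q[1]/4.6-.4))
    for c,f,O in((t,U,(((160,70),1,1),((350,80),1,-1),((335,296),-1,-1),((152,288),-1,1))),(s,V,(((557,157),-1,1),((730,245),1,1),((622,378),1,-1),((455,280),-1,-1)))):
        for q,i,j in O: r+=list(2*(proj(c,W(p,i,j),cfw(c))-f(q)))
    return np.array(r+[(p[2]-.136)/.001])
o=least_squares(res,[.65,-.0346,.136,.25],loss="soft_l1");p=o.x;print("win",p[:3],np.degrees(p[3]),np.round(o.fun[:18],1))
F=[]
for i in range(6): st=telemetry.get_state();cams.capture("wrist");F.append(st["contact_force"])
f=np.mean(F,0);f=f+[0,0,1.6];T=p[3];print("F",f,"normal",-f[0]*np.sin(T)+f[2]*np.cos(T),"along",f[0]*np.cos(T)+f[2]*np.sin(T),st["tcp_pos"])
# tip location on window plane, w11 px (319,147)
st,c=L("w11");o,d=ray(c,(319,147),cfw(c,st));n=np.array([-np.sin(T),0,np.cos(T)]);X=o+d*((p[:3]-o)@n)/(d@n)
print("tip upslope",(X-p[:3])@np.array([np.cos(T),0,np.sin(T)]),"lateral",X[1]-p[1])
G=st["tcp_pos"]+[0,0,.029];print("grip normal dist",(G-p[:3])@n)
E
```

```text
[[(250, np.float64(108.35185185185185)), (280, np.float64(108.9047619047619)), (360, np.float64(108.3)), (390, np.float64(108.88571428571429))], [(250, np.float64(111.28260869565217)), (280, np.float64(111.87096774193549)), (360, np.float64(111.97826086956522)), (390, np.float64(111.64102564102564))], [(250, np.float64(113.0)), (280, np.float64(113.85483870967742)), (360, np.float64(113.9375)), (390, np.float64(113.65853658536585))]]
[(240, 86), (320, 86), (400, 87)] [(220, 80), (320, 80), (420, 81)]
win [ 0.65003888 -0.03446397  0.13640125] 13.452590380312481 [ 0.2 -0.4  0.1 -0.5  0.5 -0.1 -0.3  0.   0.6 -0.2 -0.3 -0.1 -0.1 -0.1
 -1.   0.7  0.7 -0.2]
F [-4.22972202  1.2172076   7.63388672] normal 8.408439342759303 along -2.3377173942270795 [ 0.64532907 -0.03420868  0.13632806]
tip upslope 0.05433834044818863 lateral -0.0017180277164745225
grip normal dist 0.029221523929170233
```

The checks agree: slope 13.5° with the upper edge where it was before contact, tip 54 mm up the slope (55 is centred), 2 mm off sideways, and a normal push of about 8 N. Handing in.

```bash
python3 - <<'E'
from plant import telemetry,r
st=telemetry.get_state();print(st["contact_force"],st["gripper_width"],st["time_s"]);print(r.close_job())
E
```

```text
[-3.22501923  1.85957941  5.86917699] 0.013463377904577401 32.4
the job is handed in; nothing more can be done
None
```

I put the battery pack in the drawer and pushed the drawer fully shut. The collar template is now gripped by its rib and held on the window, point up the slope. I handed the job in at 32.4 s with the arm still gripping and pressing.

**Last checks**
- **Drawer:** it pushed up against a firm stop at about 9.5 N, and from above its front panel sits where the shut position should be.
- **Position on the window:** the tip is 54 mm up the slope from the window's centre (55 would be exact) and about 2 mm off to one side.
- **Window slope:** it measures about 13.5°, with its upper edge where it was before contact.
- **Push and grip:** with the plate's weight allowed for, the push was about 8.4 N just before hand-in. The last single reading works out nearer 8 N. The rib is held at about 14 mm with 8 N.

**What failed or disagreed**
- **First two pack grasps:** both closed on nothing, because the fingertips end about 32 mm short of where the description puts them. I saw this in the wrist pictures and corrected for it; the pack had not moved.
- **Flushness:** I inferred this from the tip's position, the plate edge's look and the force, and did not measure it directly.
- **Sideways drag:** about 2 N of the force acts along the slope. The grip point also reads 29 mm off the window instead of about 31, roughly the 2 mm calibration error.
- **Other objects:** I did not re-measure the bystanders at the end. The arm reported no unexpected contact forces.

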